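# Turn the long half-leaf of the chalet's wooden menu

## Task

The wooden menu lies open with its right-hand page cut into two separate half-leaves, both standing a little open. With a fingertip push the longer half-leaf (nearer the robot) up and over the steel spine, and press it down until it lies flat on the left-hand page. Guide it without slapping it over or pinching it between the fingers, and leave the shorter half-leaf, the book itself and the other things where they are.

Things in the scene. Friction and masses are not known exactly. Their poses are not given: they have to be found in the camera images.
- menu: wooden menu book lying open, loose on the board, 1.1 kg, 256 mm along its spine, 348 mm across. Origin: centre of its underside, below the spine; x runs along the spine away from the robot, y towards the left-hand page, z up. The spine is a 6 mm steel rod 20 mm above the board. The right-hand page is cut across into two half-leaves that hinge separately on this rod.
- left_page (a point): centre of the left-hand page, on top of its pile of boards, 18 mm above the board and 86 mm from the spine; both piles are this high, 246 mm along the spine, and end 162 mm from it (the dark bottom covers at 174 mm)
- long_leaf (a joint): angle (rad) of the longer half-leaf about the spine rod: 0 = flat on the right-hand pile (-y of the menu), 1.571 = upright, 3.142 = flat on the left-hand pile (a stop at each end). Starts between 0.30 and 0.65. The hinge is tight: the leaf stays at any angle it is left at and needs 0.05 to 0.17 N m to turn (about 1 N at its free edge).
- long_leaf_spine (a point): point on the axis of the spine rod, 20 mm above the board, midway along the longer half-leaf; axes as the menu's
- long_leaf_edge (a point): middle of the free edge of the longer half-leaf, 172 mm from the rod's axis, on its mid-plane. The leaf: a plain flat ply board, 140 mm along the spine, 172 mm from rod to free edge, 4 mm thick, about 0.07 kg. Axes turn with it: y from free edge to spine, z out of the face that is uppermost at the start.
- long_leaf_front: the ply (half the thickness) on the longer half-leaf's face that is uppermost at the start; origin on the spine rod's axis at the menu's middle; turns with the leaf
- long_leaf_back: the ply on the longer half-leaf's other face, undermost at the start and uppermost when turned; origin on the spine rod's axis at the menu's middle; turns with the leaf
- short_leaf (a joint): angle (rad) of the shorter half-leaf about the same rod, read the same way; starts between 0.05 and 0.30; leave alone
- short_leaf_edge (a point): middle of the free edge of the shorter half-leaf (98 mm along the spine, 172 mm from rod to free edge, 4 mm thick), farther from the robot, a 6 mm gap beside the longer one
- fork: fondue fork lying flat beyond the menu's far end, 270 mm long, handle 10 mm thick; leave alone. Origin: centre of its underside
- tot_glass: small empty glass, 44 mm wide, 58 mm tall, standing left of the menu near its corner nearest the robot; leave alone. Origin: centre of its underside
- pepper_mill: dark turned-wood pepper mill, 58 mm wide, 168 mm tall, standing 75 to 95 mm left of the menu's left-hand page; leave alone. Origin: centre of its underside
- caquelon: white ceramic fondue pot, 224 mm wide, 92 mm tall, with a stub handle, on the left of the board; leave alone. Origin: centre of its underside
- glass_lid: round glass lid, 216 mm wide, 54 mm tall with its black knob, on the right of the board; leave alone. Origin: centre of its underside
- burner: round aluminium burner, 110 mm wide, 58 mm tall, with a thin 120 mm side handle, on the right of the board; leave alone. Origin: centre of its underside

How it is judged:
On the way, in this order (a step that is already met when the one before it is completed fails the run):
1. the longer half-leaf has been brought past upright (value of joint long_leaf above 1.7 rad).
2. the longer half-leaf lies flat on the left-hand page (value of joint long_leaf above 3.06 rad), for 0.2 s.
At the end, for the whole second after the job is handed in: The longer half-leaf rests flat on the left-hand page (within 0.08 rad, 14 mm at its edge), the shorter half-leaf's edge is within 40 mm of its start, the book flat and within 25 mm of its start, the bystanders within 20 mm of theirs (value of joint long_leaf above 3.06 rad and velocity of joint long_leaf between -0.1 and 0.1 rad/s and value of joint short_leaf below 0.5 rad and distance of short_leaf_edge from where it was at the start of the episode below 0.04 m and distance of menu from where it was at the start of the episode below 0.025 m and distance of long_leaf_spine from where it was at the start of the episode below 0.03 m and angle between menu's own z axis and vertical below 0.08 rad and distance of each of fork, tot_glass, pepper_mill, caquelon, glass_lid, burner from where it was at the start of the episode below 0.02 m); the robot touches nothing.
It fails at once if the leaf is pinched: fingers press both its faces with more than 8 N each (contact force between the fingers and long_leaf_front above 8 N and contact force between the fingers and long_leaf_back above 8 N).
It fails at once if the leaf is slapped over, faster than 6 rad/s (velocity of joint long_leaf above 6 rad/s).
It fails at once if the shorter half-leaf is moved by more than 40 mm at its edge (distance of short_leaf_edge from where it was at the start of the episode above 0.04 m).
It fails at once if the book is shoved more than 25 mm, lifted or tipped (not (distance of menu from where it was at the start of the episode below 0.025 m and distance of long_leaf_spine from where it was at the start of the episode below 0.03 m and angle between menu's own z axis and vertical below 0.08 rad)).
It fails at once if another thing is shifted, lifted or tipped by more than 20 mm (not (distance of each of fork, tot_glass, pepper_mill, caquelon, glass_lid, burner from where it was at the start of the episode below 0.02 m)).
It also fails if it takes over 48 s, if anything falls off the work surface, if the arm or the gripper's body presses on something with over 40 N, if the wrist force passes 120 N, or if a joint passes its speed limit or range.

## Robot

A 7-joint arm with a two-finger parallel gripper is mounted at the origin on the work surface. World frame = base frame: x ahead of the robot, y to its left, z up, the work surface at z = 0. Lengths are in m, angles in rad, forces in N, time in s.
With the tool pointing down it reaches from about 0.425 to 0.825 m from the base axis. Payload 3.6 kg.
Tool frame: the origin (TCP) lies between the finger pads; the fingertips stand 19 mm ahead of it and the grasp point (between the pads) is the TCP; z points along the fingers, y is the line along which they close (so a half turn about z gives the same grasp; the last joint's range is limited). The gripper opens to 85 mm and grips with 20 to 120 N. Pads are 22 mm wide; open, the fingers measure 114 mm over their backs; the gripper's body (76 mm by 85 mm) begins 54 mm behind the grasp point. The pads swing forward as they close: fully open they stand 13 mm farther back than shut.
Start: joints at [-1.306, 0.615, -0.013, 1.423, 0.008, 1.103, -0.04], TCP at [0.187, 0.623, 0.25] pointing down, gripper open.
Joint ranges: [-3.12, 3.12], [-0.3, 2.06], [-1.34, 1.32], [0.26, 2.42], [-1.36, 4.5], [0.01, 1.98], [-2.84, 2.84]. Speed limits (rad/s): [2.79, 2.79, 3.14, 3.14, 3.14, 3.14, 3.14].

## Interface

Orientations are given as a rotation vector (axis times angle).
In Python, from rig import r, eyes gives the robot as it stands.
- The arm moves only by the tool drive_tool, never from a script. Its argument "series" is a list of rows, each an object with "linear": the shift along the tool's x, y, z in mm, a list of three; "rot": the turn, a rotation vector about the tool's x, y, z in rad, a list of three. A call has 1 to 12 rows; each row is the pose to reach, as a shift and turn from the pose commanded when the call began, along the tool's axes at that moment; what a row does not reach only later rows make up. A row lasts 1/8 s, in which the tool goes at most 62.5 mm and 10.7 degrees, less where a joint would pass 70% of its speed; a pose out of reach is approached as far as the arm can. A call with a gripper value outside its range is refused whole. "jaw" is the opening, from 0 (shut) to 1 (fully open), set as the call begins (left out, the last holds). The fingers move at their own pace and stop on an object; "squeeze" is the grip in N (left out, the last holds). Time passes only in rows, so rows that repeat a pose let the fingers close. It gives the time, the measured TCP pose, the force, the opening and the grip force at its end, in the units of the state.
- r.observe(): the state, without advancing time (a new reading comes with each control period).
- eyes.get_image(name): name is "scene" or "top"; returns the picture (420x560x3 uint8, red, green, blue); there is no depth.
- eyes.camera_model(name): a dict with "fovy" (degrees; the focal length in pixels is half the picture's height over the tangent of half this angle, whatever the lens; pixels are square), "cx", "cy" (the principal point, pixels), "rvec" (rotation vector, rad) and "tvec" (3), from world to camera coordinates, as OpenCV has them. Camera axes: x right, y down, z forward; pixel columns grow to the right and rows downward; lengths in m; the calibration is good to about 2 mm. A picture is of the moment at which its call begins. camera_model takes no time and is no camera call.
- r.sign_off(): hands the job in; it is judged then, once.
The state is a dict: "t": time; "qpos": joint angles; "qd": joint speeds; "effort": joint torques, N m; "eef_pos": TCP position; "ee_rot": TCP orientation; "wrist_force": force on the tool from outside, world axes, zero at the start; "ft_torque": the same for the moment, N m; "width": finger opening in m; "gripper_force": force on a finger pad.
Only numpy, scipy, OpenCV 4.12 (cv2) and the standard library are available. Lean on these libraries where they do the work, as an engineer would, in place of code of your own. Each camera call takes 0.05 s, during which the arm holds its last target. There are 200 camera calls.

## Working session

There is one attempt and no reset: what is moved stays moved. The work goes in short steps, Python scripts to look and compute and a tool call to move; the robot and the scene stay as the last step left them, time stands still between calls to the robot, and variables do not carry over. Pictures are saved under pics/ and viewed, at most 10 in all, crops included, and the job is handed in when it is done.

Besides the shell and the picture viewer there is one more tool, called after ">>>" by a JSON object that holds its "name" and its "arguments", one argument or row to a line. drive_tool: Moves the arm, as the interface text tells. Its arguments: {"type":"object","properties":{"series":{"type":"array","items":{"type":"object","properties":{"linear":{"type":"array","items":{"type":"number"}},"rot":{"type":"array","items":{"type":"number"}}}}},"jaw":{"type":"number"},"squeeze":{"type":"number"}},"required":["series"]}

```bash
mkdir -p pics; python3 - <<'E'
from rig import r, eyes
import cv2
for n in("scene","top"):
    cv2.imwrite(f"pics/{n}0.png",eyes.get_image(n)[:,:,::-1]); print(n,eyes.camera_model(n))
print(r.observe())
E
```

```text
scene {'fovy': 53.840778161189455, 'cx': 276.5079143427342, 'cy': 205.4148172656706, 'rvec': array([ 0.86678345,  2.55567475, -1.01129382]), 'tvec': array([ 0.44181584, -0.19668731,  1.49965685])}
top {'fovy': 53.584762436216316, 'cx': 278.1813503368569, 'cy': 209.65991432919165, 'rvec': array([ 2.14250376, -2.13934858,  0.14122725]), 'tvec': array([0.00630615, 0.58790554, 1.29230152])}
{'t': 0.1, 'qpos': array([-1.3054945 ,  0.61584914, -0.01264046,  1.42473168,  0.00809816,
        1.10340577, -0.04036047]), 'qd': array([ 0.00023036, -0.00094394, -0.00105875, -0.00452164,  0.00139983,
        0.00026589,  0.00041082]), 'effort': array([ 1.33431844e-03, -4.70380533e+01,  2.60460488e-01, -1.71570736e+01,
        1.01769165e-02,  5.84761423e-03,  2.72537854e-06]), 'eef_pos': array([0.18678208, 0.62191625, 0.24923888]), 'ee_rot': array([-0.45649675, -3.10791705,  0.0036458 ]), 'wrist_force': array([ 0.54077662, -0.69931772,  0.11463173]), 'ft_torque': array([-0.00158864, -0.03362053, -0.03135247]), 'gripper_force': 0.0, 'width': 0.085226713958193}
```

View pics/scene0.png

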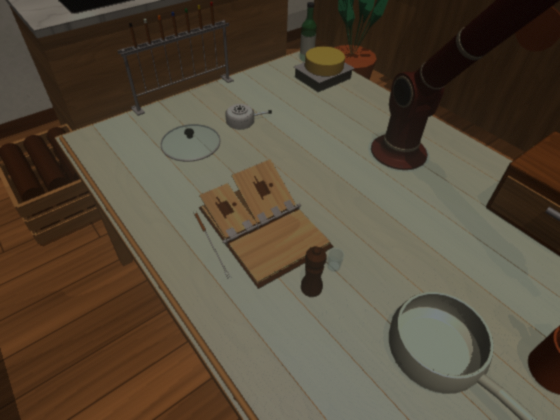

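View pics/top0.png

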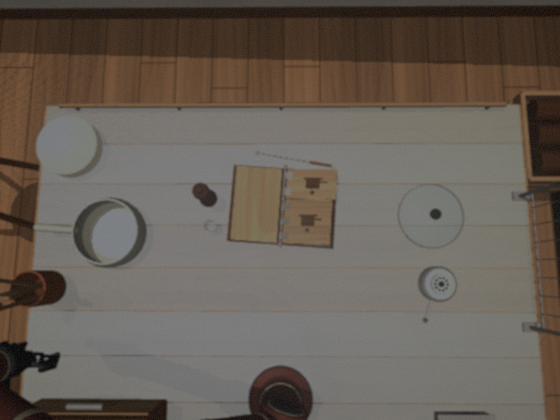

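The scene view has the menu centred at about (262,222), with the mill at (314,270). In the top view the spine runs down column ~284 (rows 166–246), with the long leaf on the right at rows 199–247. I'll enlarge both.

```bash
python3 - <<'E'
import cv2
a=cv2.imread("pics/top0.png")[150:260,185:345]; b=cv2.imread("pics/scene0.png")[150:300,180:360]
cv2.imwrite("pics/a.png",cv2.convertScaleAbs(cv2.resize(a,None,fx=5,fy=5,interpolation=2),alpha=1.5)); cv2.imwrite("pics/b.png",cv2.convertScaleAbs(cv2.resize(b,None,fx=4,fy=4,interpolation=2),alpha=1.5))
E
```

```text
(no output)
```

View pics/a.png

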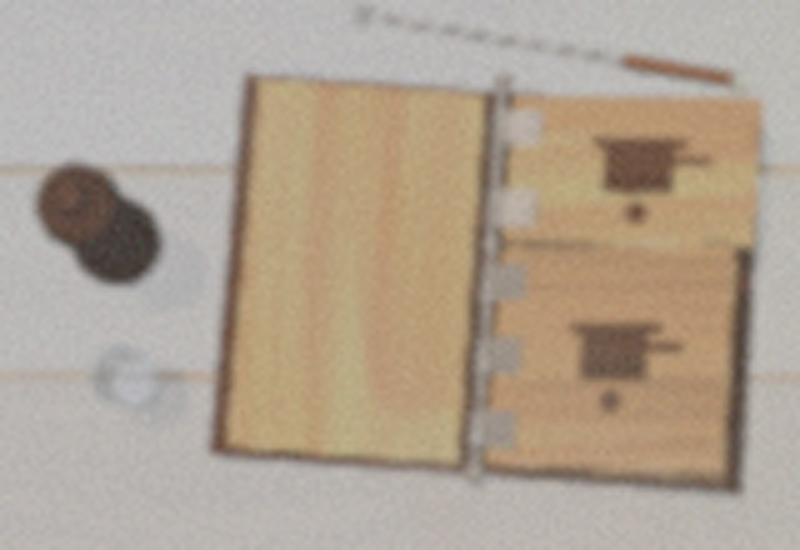

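View pics/b.png

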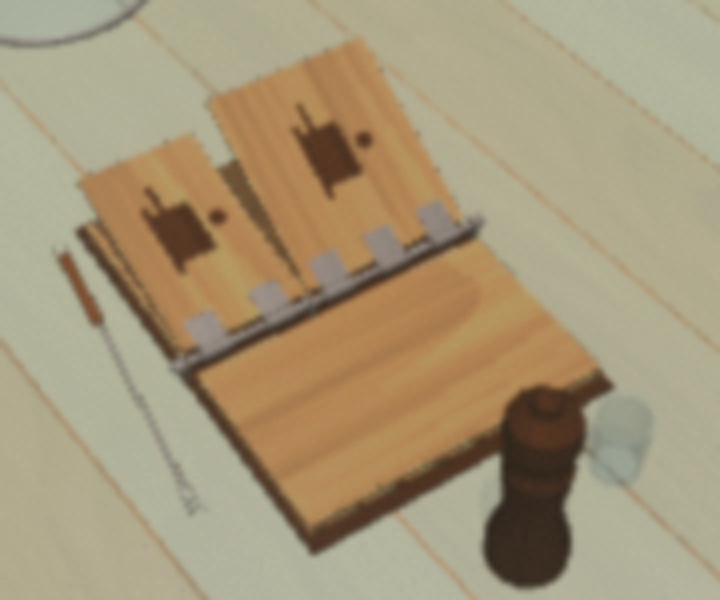

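The enlarged top view gives spine ends at crop (503,80) and (474,478), with the long leaf's free edge from (738,248) to (727,484). In the scene crop the spine ends are (180,366) and (480,222), and the long leaf's free corners are (210,102) and (360,38).

```bash
cat > h.py <<'E'
import numpy as np, cv2
from rig import eyes
from scipy.spatial.transform import Rotation as R
def cam(n):
    m=eyes.camera_model(n); f=210/np.tan(np.radians(m['fovy'])/2)
    return np.array([[f,0,m['cx']],[0,f,m['cy']],[0,0,1]]),cv2.Rodrigues(m['rvec'])[0],np.array(m['tvec'])
def ray(n,p):
    K,Q,t=cam(n); return -Q.T@t, Q.T@np.linalg.inv(K)@np.array([*p,1])
def plane(n,p,z):
    c,d=ray(n,p); return c+d*(z-c[2])/d[2]
def tri(pt,ps):
    P=[K@np.c_[Q,t] for K,Q,t in (cam('top'),cam('scene'))]
    x=cv2.triangulatePoints(*P,np.array(pt,float).reshape(2,1),np.array(ps,float).reshape(2,1)).ravel(); return x[:3]/x[3]
A=lambda x,y:(185+(x+.5)/5-.5,150+(y+.5)/5-.5); B=lambda x,y:(180+(x+.5)/4-.5,150+(y+.5)/4-.5)
E
python3 - <<'E'
from h import *
np.set_printoptions(precision=4,suppress=True)
print("rod far",plane('top',A(503,80),.02),plane('scene',B(180,366),.02),"near",plane('top',A(474,478),.02),plane('scene',B(480,222),.02))
print("leaf far",tri(A(738,248),B(210,102)),"near",tri(A(727,470),B(360,38)), tri(A(727,484),B(360,38)))
print("left page", [plane('top',A(*p),.018) for p in((250,80),(492,93),(465,465),(222,450))])
print("mill base",plane('scene',B(527,560),0),"mill top",plane('top',A(78,203),.168), "glass",plane('top',A(133,382),0),plane('scene',B(615,465),0))
E
```

```text
rod far [ 0.7387 -0.0155  0.02  ] [ 0.7363 -0.0141  0.02  ] near [0.4754 0.0033 0.02  ] [0.4748 0.0057 0.02  ]
leaf far [ 0.611  -0.1586  0.0992] near [ 0.4749 -0.15    0.0993] [ 0.469  -0.1526  0.094 ]
left page [array([0.7394, 0.1527, 0.018 ]), array([ 0.7304, -0.0082,  0.018 ]), array([0.4839, 0.0091, 0.018 ]), array([0.4933, 0.1666, 0.018 ])]
mill base [0.6355 0.2463 0.    ] mill top [0.6272 0.2343 0.168 ] glass [0.5394 0.2287 0.    ] [0.5366 0.2259 0.    ]
```

```bash
cat >> h.py <<'E'
from rig import r
O=np.array([.606,-.005,0]); ux=np.array([.9973,-.073,0]); ux/=np.linalg.norm(ux); uy=np.array([-ux[1],ux[0],0]); uz=np.array([0,0,1.])
def W(a,b,z): return O+a*ux+b*uy+z*uz      # menu coords to world
def ori(tilt): return R.from_matrix(np.c_[uy,ux,-uz])*R.from_rotvec([0,tilt,0])
def state():
    s=r.observe(); return s,np.array(s['eef_pos']),R.from_rotvec(s['ee_rot'])
def go(p,q,s=None):
    _,p0,q0=s or state(); return np.round(q0.inv().apply(p-p0)*1000,0).tolist(),np.round((q0.inv()*q).as_rotvec(),3).tolist()
def tcp(tip,q): return tip-q.apply([0,0,.019])
def menu(p): d=np.array(p)-O; return np.round([d@ux,d@uy,d[2]],4)
E
python3 - <<'E'
from h import *
print(state()[2].as_matrix().round(2))
print(go(np.array([.45,.33,.3]),ori(0)))
s=(0,np.array([.45,.33,.3]),ori(0))
print(go(W(-.06,-.27,.26),ori(.75),s))
E
```

```text
[[-0.96  0.29 -0.  ]
 [ 0.29  0.96 -0.  ]
 [-0.   -0.   -1.  ]]
([-336.0, -204.0, -50.0], [-0.002, 0.002, 1.352])
([-593.0, 120.0, 40.0], [0.0, 0.75, 0.0])
```

>>> {"name": "drive_tool", "arguments": {
  "series": [
    {"linear":[-42,-26,-50],"rot":[0,0,0.17]},
    {"linear":[-84,-51,-50],"rot":[0,0,0.34]},
    {"linear":[-126,-77,-50],"rot":[0,0,0.51]},
    {"linear":[-168,-102,-50],"rot":[0,0,0.68]},
    {"linear":[-210,-128,-50],"rot":[0,0,0.85]},
    {"linear":[-252,-153,-50],"rot":[0,0,1.02]},
    {"linear":[-294,-179,-50],"rot":[0,0,1.19]},
    {"linear":[-336,-204,-50],"rot":[0,0,1.35]},
    {"linear":[-336,-204,-50],"rot":[0,0,1.35]}
  ],
  "jaw": 0
}}

```text
t: 1.23
eef_pos: [0.4532, 0.3254, 0.3003]
ee_rot: [2.307, 2.127, -0.001]
wrist_force: [-0.4, 0.8, 0.4]
width: 0.0
gripper_force: 0.0
```

```bash
python3 - <<'E'
from h import *
s=state();print(s[0]['qpos'],s[1],s[0]['width'],go(W(-.06,-.27,.26),ori(.75)))
E
```

```text
[-0.91910213  0.44330829  0.38866916  1.62858925 -0.17858975  1.10564995
 -0.56476686] [0.45324977 0.32544782 0.30027757] 9.804604450511956e-06 ([-587.0, 121.0, 42.0], [0.005, 0.753, -0.007])
```

>>> {"name": "drive_tool", "arguments": {
  "series": [
    {"linear":[-55,11,0],"rot":[0,0,0]},
    {"linear":[-110,22,0],"rot":[0,0.05,0]},
    {"linear":[-165,33,0],"rot":[0,0.12,0]},
    {"linear":[-220,44,0],"rot":[0,0.2,0]},
    {"linear":[-275,55,0],"rot":[0,0.3,0]},
    {"linear":[-330,66,0],"rot":[0,0.4,0]},
    {"linear":[-385,77,0],"rot":[0,0.5,0]},
    {"linear":[-440,88,10],"rot":[0,0.6,0]},
    {"linear":[-495,100,20],"rot":[0,0.68,0]},
    {"linear":[-545,112,30],"rot":[0,0.75,0]},
    {"linear":[-587,121,42],"rot":[0,0.75,0]},
    {"linear":[-587,121,42],"rot":[0,0.75,0]}
  ]
}}

```text
t: 2.72
eef_pos: [0.5284, -0.2664, 0.2553]
ee_rot: [-1.858, -1.722, -0.727]
wrist_force: [0.6, 0.8, 0.9]
width: -0.0001
gripper_force: 0.0
```

```bash
python3 - <<'E'
from h import *
s=state();q=ori(.75);print(s[0]['qpos'],menu(s[1]),go(s[1],q))
for b,z in((-.21,.055),(-.135,.055)): print(go(tcp(W(-.06,b,z),q),q))
E
```

```text
[ 0.5227876   0.7666797   0.33916864  1.38091332 -0.74382466  1.63800218
  0.95093455] [-0.0583 -0.2664  0.2553] ([0.0, 0.0, 0.0], [-0.002, 0.0, -0.004])
([-95.0, -1.0, 166.0], [-0.002, 0.0, -0.004])
([-40.0, -1.0, 217.0], [-0.002, 0.0, -0.004])
```

>>> {"name": "drive_tool", "arguments": {
  "series": [
    {"linear":[-35,0,40],"rot":[0,0,0]},
    {"linear":[-65,0,85],"rot":[0,0,0]},
    {"linear":[-95,0,125],"rot":[0,0,0]},
    {"linear":[-100,0,165],"rot":[0,0,0]},
    {"linear":[-85,0,180],"rot":[0,0,0]},
    {"linear":[-66,0,200],"rot":[0,0,0]},
    {"linear":[-47,0,217],"rot":[0,0,0]},
    {"linear":[-47,0,217],"rot":[0,0,0]}
  ]
}}

```text
t: 3.72
eef_pos: [0.5381, -0.1453, 0.0687]
ee_rot: [-1.845, -1.731, -0.732]
wrist_force: [0.2, -0.5, 0.1]
width: 0.0003
gripper_force: 0.0
```

```bash
python3 - <<'E'
from h import *
s=state();print(menu(s[1]+s[2].apply([0,0,.019])),menu(s[1]))
for n in("top","scene"):
    im=eyes.get_image(n); im=im[130:280,170:370] if n=="top" else im[130:290,160:360]
    cv2.imwrite(f"pics/{n}1.png",cv2.convertScaleAbs(cv2.resize(im[:,:,::-1],None,fx=3.7,fy=3.7,interpolation=2),alpha=1.5))
a,b=cv2.imread("pics/top1.png"),cv2.imread("pics/scene1.png")
cv2.imwrite("pics/c1.png",cv2.resize(np.vstack([a,b]),None,fx=.5,fy=.5))
E
```

```text
[-0.0576 -0.1319  0.0548] [-0.0575 -0.1449  0.0687]
```

View pics/c1.png

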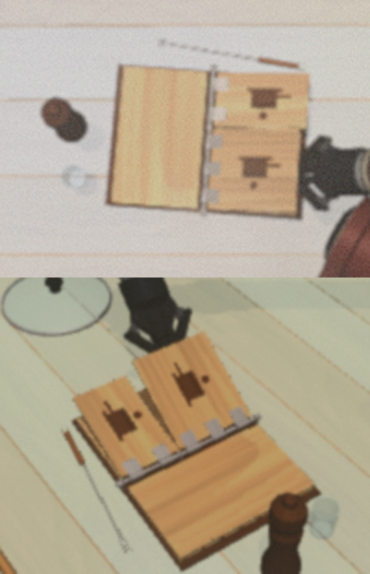

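The gripper is at the leaf's free edge in both views (half-scale top view around (320,170)), with its tip underneath, and nothing has been disturbed. Next I'll work out the arc around the rod.

```bash
cat > arc.py <<'E'
from h import *
import sys
def arc(dphi,n,rho1=.142,zend=None):
    s=state(); t=s[1]+s[2].apply([0,0,.019]); m=menu(t)
    rho0=np.hypot(m[1],m[2]-.02); phi0=np.arctan2(m[2]-.02,-m[1])
    print("tip",m,"rho",rho0.round(4),"phi",phi0.round(3), "F",s[0]['wrist_force'].round(1))
    for k in range(1,n+1):
        f=phi0+dphi*k/n; rr=rho0+(rho1-rho0)*k/n
        p=W(m[0],-rr*np.cos(f),.02+rr*np.sin(f)); print(np.round(s[2].inv().apply(p-t)*1000).astype(int).tolist(),end=' ')
    print()
if __name__=="__main__": arc(float(sys.argv[1]),int(sys.argv[2]))
E
python3 arc.py .8 11
```

```text
tip [-0.0576 -0.1367  0.054 ] rho 0.1409 phi 0.244 F [ 0.5  0.  -0. ]
[9, 0, -5] [18, 0, -10] [27, 0, -14] [37, 0, -17] [47, 0, -20] [57, 0, -22] [67, 0, -23] [78, 0, -24] [88, 0, -23] [98, 0, -22] [108, 0, -21]
```

>>> {"name": "drive_tool", "arguments": {
  "series": [
    {"linear":[9,0,-5],"rot":[0,0,0]},
    {"linear":[18,0,-10],"rot":[0,0,0]},
    {"linear":[27,0,-14],"rot":[0,0,0]},
    {"linear":[37,0,-17],"rot":[0,0,0]},
    {"linear":[47,0,-20],"rot":[0,0,0]},
    {"linear":[57,0,-22],"rot":[0,0,0]},
    {"linear":[67,0,-23],"rot":[0,0,0]},
    {"linear":[78,0,-24],"rot":[0,0,0]},
    {"linear":[88,0,-23],"rot":[0,0,0]},
    {"linear":[98,0,-22],"rot":[0,0,0]},
    {"linear":[108,0,-21],"rot":[0,0,0]}
  ]
}}

```text
t: 5.2
eef_pos: [0.5418, -0.0853, 0.1568]
ee_rot: [-1.854, -1.727, -0.73]
wrist_force: [-0.2, -0.9, -1.4]
width: -0.0001
gripper_force: 0.4
```

```bash
python3 - <<'E'
from h import *
for n in("top","scene"):
    im=eyes.get_image(n); im=im[130:280,170:370] if n=="top" else im[130:290,160:360]
    cv2.imwrite(f"pics/{n}2.png",cv2.convertScaleAbs(cv2.resize(im[:,:,::-1],None,fx=1.8,fy=1.8,interpolation=2),alpha=1.5))
cv2.imwrite("pics/c2.png",np.vstack([cv2.imread("pics/top2.png"),cv2.imread("pics/scene2.png")]))
E
python3 arc.py .8 11
```

```text
tip [-0.058  -0.0708  0.1436] rho 0.1424 phi 1.051 F [0.2 0.  0.5]
[10, 0, 3] [20, 0, 6] [29, 0, 10] [38, 0, 15] [47, 0, 21] [55, 0, 27] [63, 0, 34] [71, 0, 41] [77, 0, 49] [84, 0, 57] [89, 0, 66]
```

View pics/c2.png

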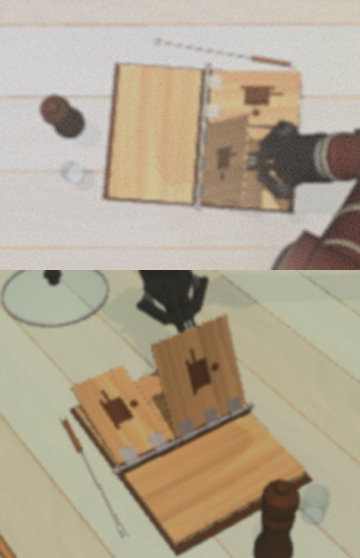

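The leaf now stands steeply raised (scene view around (200,375)), with the fingers behind it and the short leaf unmoved. I'll continue along the arc.

>>> {"name": "drive_tool", "arguments": {
  "series": [
    {"linear":[10,0,3],"rot":[0,0,0]},
    {"linear":[20,0,6],"rot":[0,0,0]},
    {"linear":[29,0,10],"rot":[0,0,0]},
    {"linear":[38,0,15],"rot":[0,0,0]},
    {"linear":[47,0,21],"rot":[0,0,0]},
    {"linear":[55,0,27],"rot":[0,0,0]},
    {"linear":[63,0,34],"rot":[0,0,0]},
    {"linear":[71,0,41],"rot":[0,0,0]},
    {"linear":[77,0,49],"rot":[0,0,0]},
    {"linear":[84,0,57],"rot":[0,0,0]},
    {"linear":[89,0,66],"rot":[0,0,0]}
  ]
}}

```text
t: 6.68
eef_pos: [0.5497, 0.0249, 0.1689]
ee_rot: [-1.854, -1.727, -0.73]
wrist_force: [-0.3, -1.0, 0.1]
width: 0.0001
gripper_force: 0.3
```

```bash
python3 arc.py .9 12
```

```text
tip [-0.0583  0.0386  0.155 ] rho 0.1404 phi 1.849 F [-0.3 -1.   0.1]
[5, 0, 9] [10, 0, 19] [13, 0, 29] [17, 0, 39] [19, 0, 49] [20, 0, 59] [21, 0, 70] [21, 0, 81] [20, 0, 91] [18, 0, 102] [16, 0, 112] [13, 0, 122]
```

>>> {"name": "drive_tool", "arguments": {
  "series": [
    {"linear":[5,0,9],"rot":[0,0,0]},
    {"linear":[10,0,19],"rot":[0,0,0]},
    {"linear":[13,0,29],"rot":[0,0,0]},
    {"linear":[17,0,39],"rot":[0,0,0]},
    {"linear":[19,0,49],"rot":[0,0,0]},
    {"linear":[20,0,59],"rot":[0,0,0]},
    {"linear":[21,0,70],"rot":[0,0,0]},
    {"linear":[21,0,81],"rot":[0,0,0]},
    {"linear":[20,0,91],"rot":[0,0,0]},
    {"linear":[18,0,102],"rot":[0,0,0]},
    {"linear":[16,0,112],"rot":[0,0,0]},
    {"linear":[13,0,122],"rot":[0,0,0]}
  ]
}}

```text
t: 8.18
eef_pos: [0.5562, 0.1167, 0.0878]
ee_rot: [-1.854, -1.727, -0.73]
wrist_force: [0.0, -0.8, 0.2]
width: -0.0001
gripper_force: 0.2
```

```bash
python3 arc.py .36 8
```

```text
tip [-0.0585  0.1307  0.0739] rho 0.1414 phi 2.75 F [ 0.  -0.8  0.2]
[-2, 0, 6] [-5, 0, 12] [-8, 0, 17] [-11, 0, 23] [-14, 0, 29] [-18, 0, 34] [-21, 0, 39] [-25, 0, 44]
```

>>> {"name": "drive_tool", "arguments": {
  "series": [
    {"linear":[-2,0,6],"rot":[0,0,0]},
    {"linear":[-5,0,12],"rot":[0,0,0]},
    {"linear":[-8,0,17],"rot":[0,0,0]},
    {"linear":[-11,0,23],"rot":[0,0,0]},
    {"linear":[-14,0,29],"rot":[0,0,0]},
    {"linear":[-18,0,34],"rot":[0,0,0]},
    {"linear":[-20,0,38],"rot":[0,0,0]},
    {"linear":[-20,0,38],"rot":[0,0,0]}
  ]
}}

```text
t: 9.18
eef_pos: [0.5568, 0.1278, 0.0466]
ee_rot: [-1.854, -1.727, -0.729]
wrist_force: [-0.1, 0.4, -0.7]
width: -0.0
gripper_force: 0.0
```

```bash
python3 arc.py .06 6
```

```text
tip [-0.0588  0.1418  0.0327] rho 0.1424 phi 3.052 F [-0.1  0.4 -0.7]
[-1, 0, 1] [-2, 0, 2] [-3, 0, 3] [-4, 0, 4] [-5, 0, 5] [-6, 0, 6]
```

>>> {"name": "drive_tool", "arguments": {
  "series": [
    {"linear":[-1,0,1],"rot":[0,0,0]},
    {"linear":[-2,0,2],"rot":[0,0,0]},
    {"linear":[-3,0,3],"rot":[0,0,0]},
    {"linear":[-4,0,4],"rot":[0,0,0]},
    {"linear":[-4,0,4],"rot":[0,0,0]}
  ]
}}

```text
t: 9.8
eef_pos: [0.557, 0.1276, 0.0415]
ee_rot: [-1.854, -1.727, -0.73]
wrist_force: [-0.5, -0.2, 1.5]
width: 0.0002
gripper_force: 0.5
```

>>> {"name": "drive_tool", "arguments": {
  "series": [
    {"linear":[-1,0,1],"rot":[0,0,0]},
    {"linear":[-2,0,2],"rot":[0,0,0]},
    {"linear":[-3,0,3],"rot":[0,0,0]},
    {"linear":[-3,0,3],"rot":[0,0,0]}
  ]
}}

```text
t: 10.3
eef_pos: [0.5571, 0.1276, 0.0408]
ee_rot: [-1.849, -1.725, -0.737]
wrist_force: [-3.8, -6.6, 17.6]
width: 0.0002
gripper_force: 9.1
```

>>> {"name": "drive_tool", "arguments": {
  "series": [
    {"linear":[0,0,0],"rot":[0,0,0]},
    {"linear":[0,0,0],"rot":[0,0,0]},
    {"linear":[0,0,0],"rot":[0,0,0]},
    {"linear":[3,0,-3],"rot":[0,0,0]},
    {"linear":[10,0,-10],"rot":[0,0,0]},
    {"linear":[30,0,-35],"rot":[0,0,0]},
    {"linear":[55,0,-75],"rot":[0,0,0]},
    {"linear":[70,0,-125],"rot":[0,0,0]},
    {"linear":[70,0,-180],"rot":[0,0,0]},
    {"linear":[70,0,-230],"rot":[0,0,0]},
    {"linear":[70,0,-230],"rot":[0,0,0]}
  ]
}}

```text
t: 11.68
eef_pos: [0.551, 0.0177, 0.2556]
ee_rot: [-1.863, -1.729, -0.735]
wrist_force: [0.1, 0.5, -0.2]
width: 0.0001
gripper_force: 0.0
```

```bash
python3 - <<'E'
from h import *
for n in("top","scene"):
    im=eyes.get_image(n); im=im[130:280,170:370] if n=="top" else im[130:290,160:360]
    cv2.imwrite(f"pics/{n}3.png",cv2.convertScaleAbs(cv2.resize(im[:,:,::-1],None,fx=1.9,fy=1.9,interpolation=2),alpha=1.5))
cv2.imwrite("pics/c3.png",np.vstack([cv2.imread("pics/top3.png"),cv2.imread("pics/scene3.png")]))
E
```

```text
(no output)
```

View pics/c3.png

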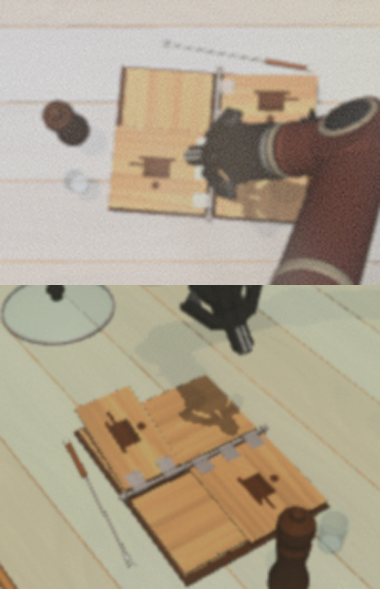

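The leaf lies flat on the left-hand page (scene view around (262,488)). The press stalled firmly at 17.6 N, and everything else is in place.

```bash
python3 -c "
from rig import r
print(r.sign_off())"
```

```text
the job is handed in; nothing more can be done
None
```

I pushed the longer half-leaf over the spine and pressed it flat on the left-hand page. In the last pictures nothing else had moved, and I handed the job in at about 12 s; the sign-off gave no verdict.

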